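# Latch the sprung gate of the bowl carrier

### The job

Close the bowl carrier for transport: lift the drop bar by its red handle, slide the gate home with it until the bar's tooth is past the keeper's nose, and let the bar drop fully into the keeper's notch, so that the gate stays shut once you let go. Do it gently: nobody has measured where the keeper is clamped, so feel for the notch and never press the bar hard against the keeper, and leave the two soup bowls, the flour shaker and the steel cup where they are.

Things in the scene. Friction and masses are not known exactly. Their poses are not given: they have to be found in the camera images.
- carrier: Grey and aluminium bowl carrier fixed to the worktop, an open tray 150 x 370 x 70 mm; origin at the centre of its underside, z up, y along its length, fixed wall at the +y end. An upright aluminium gate slides in it along +y. A steel drop bar lies along y outside the -x side wall (walls 47 mm high), at x = -83 mm, level at z = 60 mm; a dark steel keeper stands under its path.
- keeper_bed (a point): Point on the carrier at x = -83, y = 95, z = 50 mm, where the keeper's notch is centred nominally; axes as the carrier's. The keeper is clamped up to 12 mm from it along y, not measured: feel for its back. Along +y: blunt nose 20 mm long, flat top at z = 50; notch 14 mm long; back 12 mm thick, top at z = 76. 16 mm wide. More than 15 N of the bar against it is too much.
- gate (a joint): Travel of the gate (0.25 kg) along the carrier's +y, m: 0 fully open (start), stop at 0.095. A gas strut pushes it open with 4 to 5 N all along, plus damping of 30 N per m/s, so it slides open unless held or latched. Tooth centred in the notch: 0.070 with the keeper nominal, 0.058 to 0.082 over all its settings. With the bar down the nose's front stops it at 0.050 or less.
- latch_bar (a joint): Angle of the drop bar about its pivot on the gate (axis along the carrier's x), rad: 0 level on its stop, also when fully down in the notch; grows as the free end is lifted, up to 0.6. About 0.08 with the tooth resting on the nose. It falls by its own weight (about 0.12 kg).
- pivot (a point): The bar's pivot on an ear of the gate, at carrier x = -83 mm, z = 60 mm, y = -125 mm plus the gate's travel. Axes as the bar's: y along the bar to its free end.
- handle (a point): Centre of the red handle disc over the bar's free end: 26 mm in diameter, 10 mm thick along the carrier's x, free on both sides; to be grasped from above with the fingers closing along x. In the bar's frame it is 148 mm along the bar from the pivot and 55 mm above the bar's centre line. It turns in the grasp as the bar tilts.
- tooth (a point): Middle of the lower end of the bar's tooth, 150 mm along the bar from the pivot and 22 mm below the centre line of the bar (bar 8 mm wide, 12 mm high). The tooth is 10 mm long in y, so it has 2 mm play either way in the notch, reaches 12 mm below the top of the nose and does not touch the notch's floor. With the bar at 0.1 rad its lower end leans 1.5 mm further to +y.
- bowl_a: Red and black soup bowl, 97 mm wide, 69 mm high, standing in the carrier near its end wall; origin at the centre of its underside.
- bowl_b: The same kind of soup bowl, standing in the carrier nearer the gate; origin at the centre of its underside.
- flour_shaker: Steel flour shaker, 69 mm wide, 102 mm high, standing loose on the worktop to the left of the carrier; origin at the centre of its underside.
- steel_cup: Small steel cup, 68 mm wide, 59 mm high, standing loose on the worktop to the right of the carrier; origin at the centre of its underside.

How it is judged:
By the outcome, as a careful person would: the job done as asked, in the order asked, and still so for the second after the job is handed in, with the robot touching nothing.
It also fails if it takes over 40 s, if anything falls off the work surface, if the arm or the gripper's body presses on something with over 40 N, if the wrist force passes 120 N, or if a joint passes its speed limit or range.

### The arm

A 7-joint arm with a two-finger parallel gripper is mounted at the origin on a cart in front of the work surface, level with it; the furniture and walls round the work are solid. World frame = base frame: x ahead of the robot, y to its left, z up, the work surface at z = 0. Lengths are in m, angles in rad, forces in N, time in s.
With the tool pointing down it reaches from about 0.35 to 0.9 m from the base axis. Payload 8.1 kg.
Tool frame: the origin (TCP) lies at the very end of the fingers, on their centre line; the grasp point (between the pads) lies 19 mm behind it; z points along the fingers, y is the line along which they close (so a half turn about z gives the same grasp; the last joint's range is limited). The gripper opens to 92 mm and grips with 3 to 60 N. Pads are 19 mm wide; open, the fingers measure 130 mm over their backs; the gripper's body (75 mm by 190 mm) begins 47 mm behind the grasp point.
Start: joints at [-1.423, 0.434, 0.025, 1.573, -0.012, 1.134, -0.075], TCP at [0.155, 0.605, 0.227] pointing down, gripper open.
Joint ranges: [-2.62, 2.62], [-0.44, 2.09], [-1.27, 1.32], [0.08, 2.57], [-1.32, 4.46], [0.12, 2], [-2.74, 2.74]. Speed limits (rad/s): [2.22, 2.22, 3.01, 3.01, 3.14, 3.14, 3.14].

### API

Orientations are given as a rotation vector (axis times angle).
In Python, from cell import arm gives the robot as it stands.
- The arm moves only by the tool jog_arm, never from a script. Its argument "rows" is a list of rows, each a list of 3 entries, a list of its own where there are three numbers: the shift along the world's x, y, z in cm, then the turn, a rotation vector about the world's x, y, z in degrees, then the opening, from 0 (shut) to 1 (fully open). A call has 1 to 8 rows; each row is the pose to reach, as a shift and turn from the pose commanded when the call began; what a row does not reach only later rows make up. A row lasts 1/8 s, in which the tool goes at most 62.5 mm and 10.7 degrees, less where a joint would pass 70% of its speed; a pose out of reach is approached as far as the arm can. A call with a gripper value outside its range is refused whole. The fingers move at their own pace and stop on an object; "newtons" is the grip in N (left out, the last holds). Time passes only in rows, so rows that repeat a pose let the fingers close. It gives the time, the measured TCP pose, the force, the opening and the grip force at its end, in the units of the state.
- arm.observe(): the state, without advancing time (a new reading comes with each control period).
- arm.get_image(name): name is "scene" or "top"; returns a dict with "img" (400x640x3 uint8, red, green, blue), "depth" (400x640 float32, m along the optical axis (not along the pixel's ray), 0 where there is no reading), "fx", "fy", "cx", "cy" (pixels), "rvec" (rotation vector, rad) and "tvec" (3), from world to camera coordinates, as OpenCV has them. Camera axes: x right, y down, z forward; pixel columns grow to the right and rows downward; lengths in m; the calibration is good to about 2 mm. A picture is of the moment at which its call begins.
- arm.sign_off(): hands the job in; it is judged then, once.
The state is a dict: "clock": time; "joints": joint angles; "dq": joint speeds; "joint_efforts": joint torques, N m; "position": TCP position; "ee_rot": TCP orientation; "force": force on the tool from outside, world axes, zero at the start; "ft_torque": the same for the moment, N m; "width": opening from 0.0 (shut) to 1.0 (fully open); "gripper_force": force on a finger pad.
Only numpy, scipy, OpenCV 4.12 (cv2) and the standard library are available. Lean on these libraries where they do the work, as an engineer would, in place of code of your own. Each camera call takes 0.05 s, during which the arm holds its last target. There are 200 camera calls.

## Working session

There is one attempt and no reset: what is moved stays moved. The work goes in short steps, Python scripts to look and compute and a tool call to move; the robot and the scene stay as the last step left them, time stands still between calls to the robot, and variables do not carry over. Pictures are saved under pics/ and viewed, at most 10 in all, crops included, and the job is handed in when it is done.

Besides the shell and the picture viewer there is one more tool, called after "Emit:" as name([rows], argument=value, ...), one row to a line, values as JSON. jog_arm: Moves the arm, as the interface text tells. Its arguments: {"type":"object","properties":{"rows":{"type":"array","items":{"type":"array"}},"newtons":{"type":"number"}},"required":["rows"]}

```bash
mkdir -p pics; python3 - <<'E'
from cell import arm
import cv2,numpy as np,pickle
s=arm.observe();print(s)
d={}
for n in("scene","top"):
    g=arm.get_image(n);d[n]=g;cv2.imwrite(f"pics/{n}0.png",g["img"][:,:,::-1])
    print(n,g["fx"],g["cx"],g["cy"],g["rvec"],g["tvec"])
pickle.dump(d,open("d0.pkl","wb"))
E
```

```text
{'clock': 0.0, 'joints': array([-1.42260729,  0.43524215,  0.02495939,  1.57410341, -0.01156591,
        1.13396756, -0.07508433]), 'dq': array([-2.12497890e-05,  7.70651822e-05, -9.02185178e-04,  5.72554834e-05,
        2.93241341e-04, -1.01268804e-03, -2.12110712e-03]), 'joint_efforts': array([-1.04550294e-03, -6.67838931e+01,  9.84782986e-01, -3.14468873e+01,
       -6.04772056e-02,  4.25646943e-02,  1.70600160e-04]), 'position': array([0.15503844, 0.60494329, 0.22593046]), 'ee_rot': array([-3.92945986e-01, -3.11689134e+00,  2.47551048e-03]), 'force': array([-0.60762524,  0.41036852, -0.63750374]), 'ft_torque': array([-0.01689105,  0.03723732,  0.0268    ]), 'gripper_force': 0.0, 'width': 0.9980467442294427}
scene 384.15631132244295 316.19155212207517 204.82405900047144 [ 2.33229798 -0.65287543  0.27631273] [-0.46518493  0.26285278  0.85732591]
top 376.8100808590632 322.8463301058002 197.98057245696927 [ 2.13830915 -2.19653039  0.10027888] [-5.97450411e-04  5.42601824e-01  1.25422867e+00]
```

View pics/scene0.png

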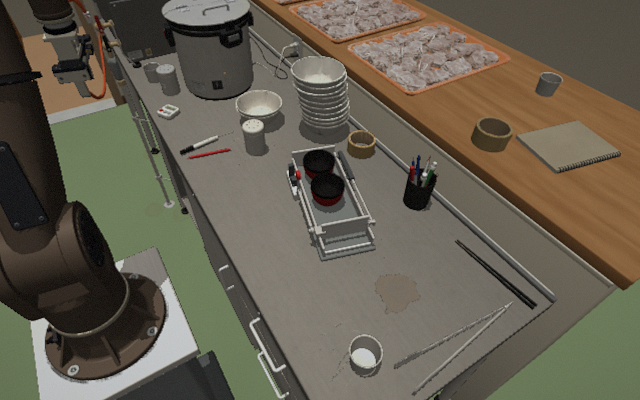

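View pics/top0.png

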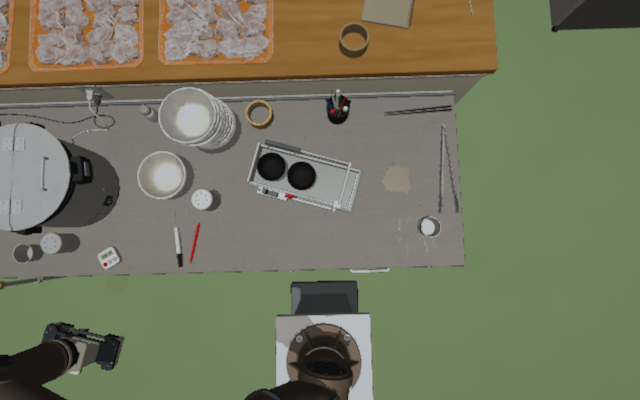

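```bash
cat > h.py <<'E'
import numpy as np,cv2
def cam(g):
    R=cv2.Rodrigues(np.array(g["rvec"]))[0];t=np.array(g["tvec"]).ravel();return R,t
def ray(g,uv):
    R,t=cam(g);uv=np.atleast_2d(uv);d=np.c_[(uv[:,0]-g["cx"])/g["fx"],(uv[:,1]-g["cy"])/g["fy"],np.ones(len(uv))]
    return -R.T@t,d@R
def plane(g,uv,z):
    o,d=ray(g,uv);return o+d*((z-o[2])/d[:,2])[:,None]
def cloud(g):
    v,u=np.mgrid[:400,:640];o,d=ray(g,np.c_[u.ravel(),v.ravel()]);return (o+d*g["depth"].reshape(-1,1)).reshape(400,640,3)
def tri(ga,ua,gb,ub):
    (o1,d1),(o2,d2)=ray(ga,ua),ray(gb,ub);d1,d2=d1[0],d2[0]
    s=np.linalg.lstsq(np.c_[d1,-d2],o2-o1,rcond=None)[0]
    p,q=o1+s[0]*d1,o2+s[1]*d2;return (p+q)/2,np.linalg.norm(p-q)
def red(g,box):
    h=cv2.cvtColor(g["img"],cv2.COLOR_RGB2HSV);m=((h[...,0]<8)|(h[...,0]>172))&(h[...,1]>150)&(h[...,2]>70)
    k=np.zeros_like(m);x0,y0,x1,y1=box;k[y0:y1,x0:x1]=1;return (m&k).astype(np.uint8)
def pt(g,P):
    return cv2.projectPoints(np.float64(P).reshape(-1,1,3),np.array(g["rvec"]),np.array(g["tvec"]),np.array([[g["fx"],0,g["cx"]],[0,g["fy"],g["cy"]],[0,0,1.]]),None)[0][:,0]
E
python3 - <<'E'
import pickle,cv2,numpy as np
from h import *
d=pickle.load(open("d0.pkl","rb"))
a=cv2.resize(d["scene"]["img"][140:260,270:390],None,fx=5,fy=5,interpolation=cv2.INTER_CUBIC)
b=cv2.resize(d["top"]["img"][135:220,240:370],None,fx=6,fy=6,interpolation=cv2.INTER_CUBIC)
cv2.imwrite("pics/cs.png",a[:,:,::-1]);cv2.imwrite("pics/ct.png",b[:,:,::-1])
for n,box in(("scene",(280,160,304,200)),("top",(270,188,300,205))):
    g=d[n];m=red(g,box);N,l,st,c=cv2.connectedComponentsWithStats(m)
    C=cloud(g)
    for i in range(1,N):print(n,st[i],c[i],np.median(C[l==i],0))
E
```

```text
scene [296 171   4   8  27] [297.62962963 174.22222222] [0.54116801 0.08631295 0.12363034]
top [286 194   7   4  21] [289.19047619 195.71428571] [0.54185587 0.09001753 0.12701526]
```

View pics/cs.png

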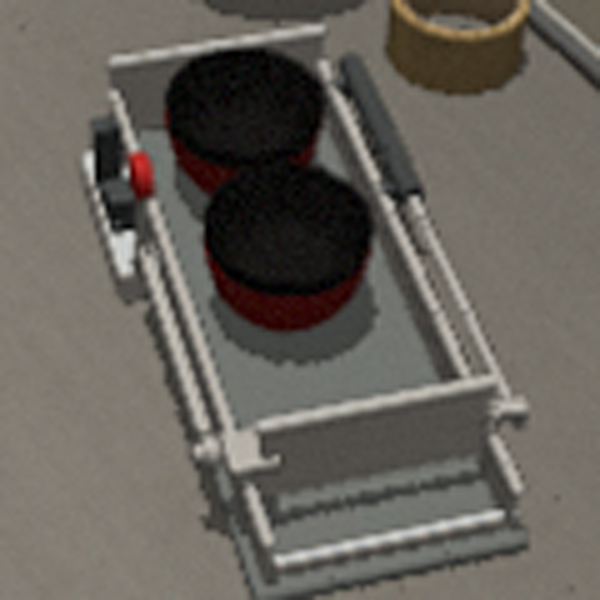

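View pics/ct.png

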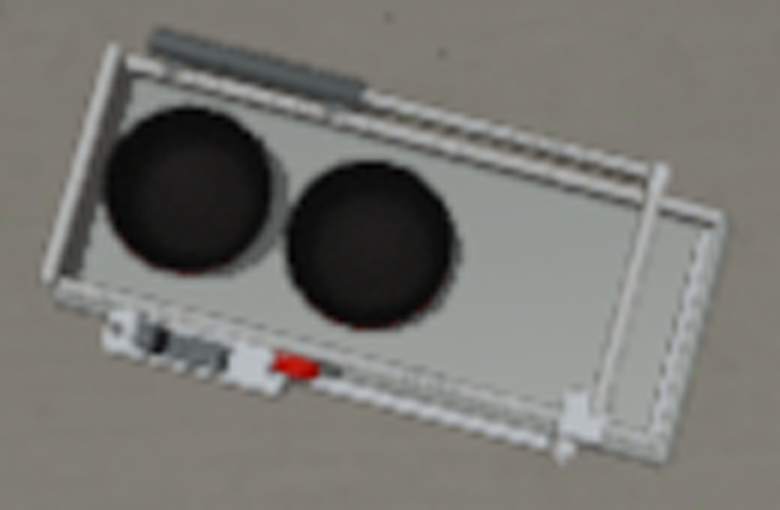

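```bash
python3 - <<'E'
import pickle,cv2,numpy as np
from h import *
d=pickle.load(open("d0.pkl","rb"))
t,s=d["top"],d["scene"]
# wall/plate lines in top view (crop px /6 + offset -0.4)
f=lambda x,y:[x/6+240-.42,y/6+135-.42]
W=plane(t,[f(62,292),f(555,415)],.047);print("near wall",W,np.degrees(np.arctan2(*(W[0]-W[1])[:2])))
W=plane(t,[f(130,62),f(720,218)],.047);print("far wall",W,np.degrees(np.arctan2(*(W[0]-W[1])[:2])))
print("handle top",plane(t,[289.19,195.71],.12),"scene",plane(s,[297.63,174.22],.115))
print("tri",tri(t,[289.19,195.71],s,[297.63,174.22]))
for n in d:
    C=cloud(d[n]);h=C[...,2];m=(C[...,0]>.4)&(C[...,0]<.8)&(C[...,1]<.25)&(C[...,1]>-.25)&(h>.006)&(h<.14)
    N,l,st,c=cv2.connectedComponentsWithStats(m.astype(np.uint8));
    i=l[195,289] if n=="top" else l[174,297]; m=l==i
    P=C[m];r=cv2.minAreaRect(P[:,:2].astype(np.float32));print(n,m.sum(),r)
    # near wall tops
E
```

```text
near wall [[ 0.59686202  0.22867451  0.047     ]
 [ 0.52019872 -0.04559332  0.047     ]] 15.61673121428551
far wall [[ 0.72721548  0.18915548  0.047     ]
 [ 0.62857613 -0.14135123  0.047     ]] 16.61767245705688
handle top [[0.54322767 0.0903211  0.12      ]] scene [[0.54518847 0.09585501 0.115     ]]
tri (array([0.5427466 , 0.09046524, 0.12057913]), np.float64(0.0009256079004921465))
scene 6471 ((0.6124696135520935, 0.045419201254844666), (0.36523300409317017, 0.18148329854011536), 72.82649230957031)
top 5269 ((0.6244364976882935, 0.04983629286289215), (0.38460028171539307, 0.20052756369113922), 74.67202758789062)
```

The handle is near (289,196) in the top view and (298,174) in the scene view. It triangulates to (0.543, 0.090, ~0.12) against an expected height of 0.115. The carrier yaw is about -16°. In the top crop, the dark keeper spans roughly columns 135–228, to the left of the handle.

Emit:
jog_arm([
  [[3.6, -4.8, 0], [0, 0, -10.4], 0.6],
  [[7.2, -9.6, 0], [0, 0, -20.8], 0.6],
  [[10.8, -14.4, 0], [0, 0, -31.2], 0.6],
  [[14.4, -19.2, 0], [0, 0, -41.6], 0.6],
  [[18, -24, 0], [0, 0, -52], 0.6],
  [[21.6, -28.8, 0], [0, 0, -62.4], 0.6],
  [[25.2, -33.6, 0], [0, 0, -72.8], 0.6],
  [[28.8, -38.4, 0], [0, 0, -83.2], 0.6],
], newtons=15)

```text
clock: 1.1
position: [0.4438, 0.2198, 0.2268]
ee_rot: [-2.369, -2.063, -0.0]
force: [0.4, 0.8, -0.4]
width: 0.602
gripper_force: 0.0
```

Emit:
jog_arm([
  [[3.3, -4.3, -2], [0, 0, -4], 0.6],
  [[6.6, -8.6, -4], [0, 0, -8.2], 0.6],
  [[9.9, -12.9, -6.5], [0, 0, -8.2], 0.6],
  [[9.9, -12.9, -7.7], [0, 0, -8.2], 0.6],
  [[9.9, -12.9, -7.7], [0, 0, -8.2], 0.6],
])

```text
clock: 1.72
position: [0.541, 0.0926, 0.1486]
ee_rot: [-2.505, -1.894, 0.004]
force: [-0.3, 0.7, 0.0]
width: 0.6
gripper_force: 0.0
```

```bash
python3 - <<'E'
from cell import arm
import cv2,numpy as np
from h import *
s=arm.observe();print(s["joints"],s["position"],s["ee_rot"])
o=[]
for n,c in(("scene",(130,250,250,370)),("top",(130,250,230,350))):
    g=arm.get_image(n);p=pt(g,s["position"])[0];print(n,p)
    for i in range(1):
        m=red(g,(280,160,304,200) if n=="scene" else (270,188,300,205));N,l,st,c2=cv2.connectedComponentsWithStats(m);print(st[1:],c2[1:])
    o.append(cv2.resize(g["img"][c[0]:c[1],c[2]:c[3]],(390,390),interpolation=cv2.INTER_CUBIC))
cv2.imwrite("pics/pre.png",np.hstack(o)[:,:,::-1])
E
```

```text
[-0.65887554  0.42386045  0.53574413  1.8865524  -0.26990404  0.90583338
 -0.26884353] [0.54100365 0.09257951 0.14860098] [-2.50461113 -1.89442272  0.00406354]
scene [296.62501777 166.05564004]
[[296 171   4   8  24]] [[297.70833333 174.04166667]]
top [287.57224031 195.47602622]
[] []
```

View pics/pre.png

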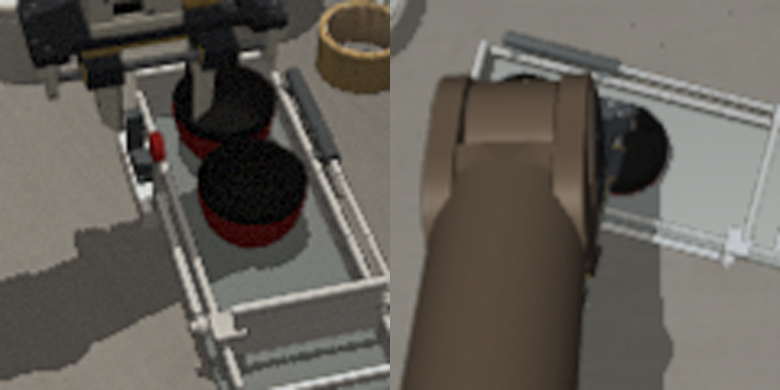

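The picture shows the fingers straddling the red disc: tips near (110,120) and (200,115), disc at (157,147). I'll lower and grasp.

Emit:
jog_arm([
  [[0, -0.1, -2], [0, 0, 0], 0.6],
  [[0, -0.1, -4], [0, 0, 0], 0.6],
  [[0, -0.1, -5.2], [0, 0, 0], 0.6],
  [[0, -0.1, -5.2], [0, 0, 0], 0.3],
  [[0, -0.1, -5.2], [0, 0, 0], 0.1],
  [[0, -0.1, -5.2], [0, 0, 0], 0],
  [[0, -0.1, -5.2], [0, 0, 0], 0],
  [[0, -0.1, -5.2], [0, 0, 0], 0],
], newtons=15)

```text
clock: 2.82
position: [0.5423, 0.0914, 0.0979]
ee_rot: [2.505, 1.895, 0.001]
force: [1.6, -0.3, 0.2]
width: 0.108
gripper_force: 15.7
```

Emit:
jog_arm([
  [[0, 0, 0.4], [0, 0, 0], 0],
  [[0, 0, 0.8], [0, 0, 0], 0],
  [[0, 0, 1.2], [0, 0, 0], 0],
  [[0, 0, 1.6], [0, 0, 0], 0],
  [[0, 0, 2.0], [0, 0, 0], 0],
  [[0, 0, 2.0], [0, 0, 0], 0],
])

```text
clock: 3.58
position: [0.5419, 0.0901, 0.1178]
ee_rot: [2.506, 1.893, -0.002]
force: [1.3, -4.8, -4.4]
width: 0.11
gripper_force: 15.0
```

Emit:
jog_arm([
  [[0.15, 0.53, 0], [0, 0, 0], 0],
  [[0.31, 1.06, 0], [0, 0, 0], 0],
  [[0.47, 1.6, 0], [0, 0, 0], 0],
  [[0.62, 2.13, 0], [0, 0, 0], 0],
  [[0.78, 2.67, 0], [0, 0, 0], 0],
  [[0.93, 3.2, 0], [0, 0, 0], 0],
  [[1.1, 3.75, 0], [0, 0, 0], 0],
  [[1.24, 4.28, 0], [0, 0, 0], 0],
])

```text
clock: 4.58
position: [0.5545, 0.1324, 0.1175]
ee_rot: [2.506, 1.892, -0.003]
force: [1.4, -7.2, -3.9]
width: 0.111
gripper_force: 15.0
```

Emit:
jog_arm([
  [[0, 0, 0], [0, 0, 0], 0],
  [[0, 0, 0], [0, 0, 0], 0],
])

```text
clock: 4.82
position: [0.5548, 0.1331, 0.1177]
ee_rot: [2.505, 1.893, -0.001]
force: [2.0, -4.1, -3.8]
width: 0.11
gripper_force: 15.0
```

Emit:
jog_arm([
  [[0.03, 0.1, 0], [0, 0, 0], 0],
  [[0.06, 0.19, 0], [0, 0, 0], 0],
  [[0.08, 0.29, 0], [0, 0, 0], 0],
  [[0.11, 0.38, 0], [0, 0, 0], 0],
  [[0.11, 0.38, 0], [0, 0, 0], 0],
])

```text
clock: 5.45
position: [0.5558, 0.1365, 0.1176]
ee_rot: [2.506, 1.893, -0.001]
force: [2.3, -5.0, -3.6]
width: 0.107
gripper_force: 15.0
```

Emit:
jog_arm([
  [[0.02, 0.05, 0], [0, 0, 0], 0],
  [[0.03, 0.1, 0], [0, 0, 0], 0],
  [[0.04, 0.15, 0], [0, 0, 0], 0],
  [[0.06, 0.19, 0], [0, 0, 0], 0],
  [[0.06, 0.19, 0], [0, 0, 0], 0],
])

```text
clock: 6.08
position: [0.5563, 0.1384, 0.1176]
ee_rot: [2.506, 1.893, -0.002]
force: [1.6, -5.6, -3.7]
width: 0.112
gripper_force: 15.0
```

Emit:
jog_arm([
  [[0.02, 0.05, 0], [0, 0, 0], 0],
  [[0.03, 0.1, 0], [0, 0, 0], 0],
  [[0.04, 0.15, 0], [0, 0, 0], 0],
  [[0.06, 0.19, 0], [0, 0, 0], 0],
  [[0.06, 0.19, 0], [0, 0, 0], 0],
])

```text
clock: 6.7
position: [0.5569, 0.1403, 0.1176]
ee_rot: [2.506, 1.893, -0.002]
force: [2.7, -6.5, -3.9]
width: 0.108
gripper_force: 15.0
```

Emit:
jog_arm([
  [[0, 0, 0], [0, 0, 0], 0],
])

```text
clock: 6.82
position: [0.5569, 0.1403, 0.1176]
ee_rot: [2.506, 1.893, -0.002]
force: [2.0, -5.8, -2.9]
width: 0.109
gripper_force: 15.0
```

Emit:
jog_arm([
  [[0.02, 0.05, 0], [0, 0, 0], 0],
  [[0.03, 0.1, 0], [0, 0, 0], 0],
  [[0.04, 0.15, 0], [0, 0, 0], 0],
  [[0.06, 0.19, 0], [0, 0, 0], 0],
  [[0.06, 0.19, 0], [0, 0, 0], 0],
])

```text
clock: 7.45
position: [0.5575, 0.1422, 0.1176]
ee_rot: [2.506, 1.893, -0.002]
force: [1.6, -5.6, -3.7]
width: 0.111
gripper_force: 15.0
```

Emit:
jog_arm([
  [[0.02, 0.05, 0], [0, 0, 0], 0],
  [[0.03, 0.1, 0], [0, 0, 0], 0],
  [[0.04, 0.15, 0], [0, 0, 0], 0],
  [[0.06, 0.19, 0], [0, 0, 0], 0],
  [[0.06, 0.19, 0], [0, 0, 0], 0],
])

```text
clock: 8.07
position: [0.558, 0.1441, 0.1175]
ee_rot: [2.506, 1.893, -0.002]
force: [1.6, -5.5, -3.8]
width: 0.109
gripper_force: 15.0
```

Emit:
jog_arm([
  [[0.02, 0.05, 0], [0, 0, 0], 0],
  [[0.03, 0.1, 0], [0, 0, 0], 0],
  [[0.04, 0.15, 0], [0, 0, 0], 0],
  [[0.06, 0.19, 0], [0, 0, 0], 0],
  [[0.06, 0.19, 0], [0, 0, 0], 0],
])

```text
clock: 8.7
position: [0.5586, 0.1459, 0.1175]
ee_rot: [2.506, 1.893, -0.002]
force: [1.4, -5.3, -3.3]
width: 0.11
gripper_force: 15.0
```

Emit:
jog_arm([
  [[0.02, 0.05, 0], [0, 0, 0], 0],
  [[0.03, 0.1, 0], [0, 0, 0], 0],
  [[0.04, 0.15, 0], [0, 0, 0], 0],
  [[0.06, 0.19, 0], [0, 0, 0], 0],
  [[0.06, 0.19, 0], [0, 0, 0], 0],
])

```text
clock: 9.32
position: [0.5592, 0.1479, 0.1175]
ee_rot: [2.506, 1.893, -0.002]
force: [1.6, -5.8, -3.2]
width: 0.113
gripper_force: 15.0
```

Emit:
jog_arm([
  [[0.02, 0.05, 0], [0, 0, 0], 0],
  [[0.03, 0.1, 0], [0, 0, 0], 0],
  [[0.04, 0.15, 0], [0, 0, 0], 0],
  [[0.06, 0.19, 0], [0, 0, 0], 0],
  [[0.06, 0.19, 0], [0, 0, 0], 0],
])

```text
clock: 9.95
position: [0.5598, 0.1497, 0.1175]
ee_rot: [2.506, 1.893, -0.002]
force: [2.0, -5.6, -4.3]
width: 0.109
gripper_force: 15.0
```

Emit:
jog_arm([
  [[0.02, 0.05, 0], [0, 0, 0], 0],
  [[0.03, 0.1, 0], [0, 0, 0], 0],
  [[0.04, 0.15, 0], [0, 0, 0], 0],
  [[0.06, 0.19, 0], [0, 0, 0], 0],
  [[0.06, 0.19, 0], [0, 0, 0], 0],
])

```text
clock: 10.58
position: [0.5604, 0.1517, 0.1175]
ee_rot: [2.506, 1.893, -0.002]
force: [2.0, -5.8, -3.6]
width: 0.11
gripper_force: 15.0
```

Emit:
jog_arm([
  [[0.02, 0.05, 0], [0, 0, 0], 0],
  [[0.03, 0.1, 0], [0, 0, 0], 0],
  [[0.04, 0.15, 0], [0, 0, 0], 0],
  [[0.06, 0.19, 0], [0, 0, 0], 0],
  [[0.06, 0.19, 0], [0, 0, 0], 0],
])

```text
clock: 11.2
position: [0.5609, 0.1536, 0.1175]
ee_rot: [2.506, 1.893, -0.002]
force: [1.8, -6.3, -4.3]
width: 0.103
gripper_force: 15.0
```

Emit:
jog_arm([
  [[0.02, 0.05, 0], [0, 0, 0], 0],
  [[0.03, 0.1, 0], [0, 0, 0], 0],
  [[0.04, 0.15, 0], [0, 0, 0], 0],
  [[0.06, 0.19, 0], [0, 0, 0], 0],
  [[0.06, 0.19, 0], [0, 0, 0], 0],
])

```text
clock: 11.82
position: [0.5615, 0.1554, 0.1175]
ee_rot: [2.506, 1.893, -0.002]
force: [1.4, -5.0, -4.6]
width: 0.108
gripper_force: 15.0
```

Emit:
jog_arm([
  [[0.02, 0.05, 0], [0, 0, 0], 0],
  [[0.03, 0.1, 0], [0, 0, 0], 0],
  [[0.04, 0.15, 0], [0, 0, 0], 0],
  [[0.06, 0.19, 0], [0, 0, 0], 0],
  [[0.06, 0.19, 0], [0, 0, 0], 0],
])

```text
clock: 12.45
position: [0.5618, 0.1565, 0.1173]
ee_rot: [2.506, 1.892, -0.004]
force: [0.4, -8.1, -3.2]
width: 0.11
gripper_force: 15.0
```

Contact with the back: the advance stopped short and the force rose by about 2.5 N. That puts the gate at roughly 77 mm. I'll back off slightly.

Emit:
jog_arm([
  [[-0.02, -0.07, 0], [0, 0, 0], 0],
  [[-0.04, -0.14, 0], [0, 0, 0], 0],
  [[-0.04, -0.14, 0], [0, 0, 0], 0],
])

```text
clock: 12.82
position: [0.5617, 0.1561, 0.1175]
ee_rot: [2.506, 1.893, -0.002]
force: [1.2, -6.0, -3.2]
width: 0.113
gripper_force: 15.0
```

Emit:
jog_arm([
  [[0.03, 0.11, -0.25], [0, 0, 0], 0],
  [[0.06, 0.22, -0.5], [0, 0, 0], 0],
  [[0.1, 0.33, -0.75], [0, 0, 0], 0],
  [[0.13, 0.44, -1.0], [0, 0, 0], 0],
  [[0.13, 0.44, -1.0], [0, 0, 0], 0],
])

```text
clock: 13.45
position: [0.5632, 0.1613, 0.1075]
ee_rot: [2.505, 1.895, -0.001]
force: [1.4, -5.1, -1.9]
width: 0.11
gripper_force: 15.0
```

Emit:
jog_arm([
  [[0.02, 0.08, -0.22], [0, 0, 0], 0],
  [[0.04, 0.15, -0.45], [0, 0, 0], 0],
  [[0.06, 0.22, -0.67], [0, 0, 0], 0],
  [[0.08, 0.29, -0.88], [0, 0, 0], 0],
  [[0.08, 0.29, -0.88], [0, 0, 0], 0],
])

```text
clock: 14.08
position: [0.5642, 0.1647, 0.0988]
ee_rot: [2.505, 1.895, 0.0]
force: [1.3, -4.1, -2.7]
width: 0.111
gripper_force: 15.0
```

The bar is down with no upward reaction. While still holding, I'll test the latch by letting the gate ease back onto the nose.

Emit:
jog_arm([
  [[-0.02, -0.08, -0.08], [0, 0, 0], 0],
  [[-0.04, -0.16, -0.08], [0, 0, 0], 0],
  [[-0.07, -0.24, -0.08], [0, 0, 0], 0],
  [[-0.09, -0.32, -0.08], [0, 0, 0], 0],
  [[-0.09, -0.32, -0.08], [0, 0, 0], 0],
])

```text
clock: 14.7
position: [0.5636, 0.1628, 0.0984]
ee_rot: [-2.504, -1.897, -0.003]
force: [4.1, 1.4, -0.5]
width: 0.105
gripper_force: 15.0
```

The gate stopped after 2 mm and the strut load is off the hand, so it is latched. Releasing and retreating upward.

Emit:
jog_arm([
  [[0, 0, 0], [0, 0, 0], 0.2],
  [[0, 0, 0], [0, 0, 0], 0.5],
  [[0, 0, 0], [0, 0, 0], 0.5],
  [[0, 0, 0], [0, 0, 0], 0.5],
  [[0, 0, 2], [0, 0, 0], 0.5],
  [[0, 0, 5], [0, 0, 0], 0.5],
  [[0, 0, 9], [0, 0, 0], 0.5],
  [[-6, 0, 11], [0, 0, 0], 0.5],
])

```text
clock: 15.7
position: [0.5071, 0.1616, 0.21]
ee_rot: [2.504, 1.891, 0.007]
force: [-1.0, 1.4, 0.6]
width: 0.5
gripper_force: 0.0
```

Emit:
jog_arm([
  [[-6, 0, 4], [0, 0, 0], 0.5],
  [[-10, 4, 8], [0, 0, 0], 0.5],
  [[-12, 10, 10], [0, 0, 0], 0.5],
  [[-14, 16, 10], [0, 0, 0], 0.5],
  [[-17, 21, 10], [0, 0, 0], 0.5],
  [[-17, 21, 10], [0, 0, 0], 0.5],
])

```text
clock: 16.45
position: [0.3306, 0.3754, 0.3076]
ee_rot: [-2.498, -1.904, 0.001]
force: [0.4, -0.5, -0.8]
width: 0.498
gripper_force: 0.0
```

```bash
python3 - <<'E'
from cell import arm
import cv2,numpy as np
from h import *
s=arm.observe();print(s["clock"],s["position"],s["force"])
o=[];q={}
for n,c in(("scene",(130,250,270,390)),("top",(130,220,240,370))):
    g=arm.get_image(n);q[n]=g
    m=red(g,(280,155,296,180) if n=="scene" else (250,180,300,200));N,l,st,c2=cv2.connectedComponentsWithStats(m);print(n,st[1:],c2[1:])
    for i in range(1,N):print(plane(g,c2[i],.118))
    o.append(cv2.resize(g["img"][c[0]:c[1],c[2]:c[3]],(390,390),interpolation=cv2.INTER_CUBIC))
cv2.imwrite("pics/end.png",np.hstack(o)[:,:,::-1])
E
```

```text
16.45 [0.33059165 0.37543791 0.30756897] [ 0.38461078 -0.52325149 -0.75561641]
scene [[290 155   5   6  22]] [[291.95454545 157.18181818]]
[[0.56436391 0.16088664 0.118     ]]
top [[264 188   7   4  19]] [[266.94736842 189.84210526]]
[[0.56405112 0.1606488  0.118     ]]
```

View pics/end.png

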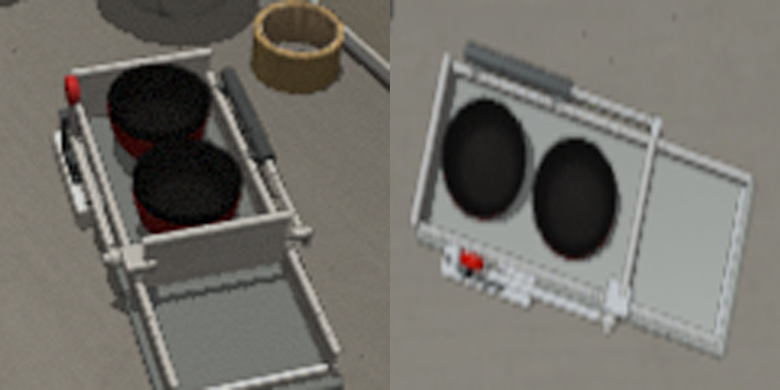

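The final picture shows the gate shut and holding. The red disc at (470,262) in the top crop has travelled about 74 mm and sits at its level height. The bowls are in place.

```bash
python3 -c "
from cell import arm
print(arm.sign_off())"
```

```text
the job is handed in; nothing more can be done
None
```

The carrier is closed and handed in at about 16.5 s: the bar is down in the keeper's notch (gate at about 74 mm) and the gate stayed shut after I let go. I felt the keeper's back with only about 2.5 N of extra force, the bowls look undisturbed in the final picture, and the arm's path stayed clear of the shaker and cup.

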